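Swing the magnifier aside and open the parts tub

ROBOT

A 6-joint arm with a two-finger parallel gripper is mounted at the origin on the work surface. World frame = base frame: x ahead of the robot, y to its left, z up, the work surface at z = 0. Lengths are in mm, angles in rad, forces in N, time in s.
With the tool pointing down it reaches from about 350 to 800 mm from the base axis. Payload 7.3 kg.
Tool frame: the origin (TCP) lies midway between the tips of the shut fingers; the grasp point (between the pads) lies robot.grip_point_offset behind it (robot.grip_point_offset is the distance from the TCP to the grasp point, in mm); z points along the fingers, y is the line along which they close (so a half turn about z gives the same grasp; the last joint's range is limited). The gripper opens to 85 mm and grips with 20 to 120 N. Pads are 22 mm wide; open, the fingers measure 114 mm over their backs; the gripper's body (76 mm by 85 mm) begins 54 mm behind the grasp point. The pads swing forward as they close: fully open they stand 13 mm farther back than shut.
Start: joints at [-1.286, 0.342, 1.524, -0, 1.275, -0.146], TCP at [219.263, -477.044, 202.922] pointing down, gripper open.
Joint ranges: [-2.53, 2.53], [-0.77, 2.02], [0.04, 2.7], [-1, 4.14], [0.28, 2.66], [-3.11, 3.11]. Speed limits (rad/s): [2.57, 2.57, 3.14, 3.14, 3.14, 3.14].

INTERFACE

Orientations are given as a unit quaternion [w, x, y, z].
In Python, from station import robot gives the robot as it stands. The module is installed in compiled form; this text tells all that it offers.
- The arm moves only by the tool apply_moves, never from a script. Its argument "rows" is a list of rows, each a list of 7 numbers: the shift along the tool's x, y, z in cm, then the turn, a rotation vector about the tool's x, y, z in degrees, then the opening, from 0 (shut) to 1 (fully open). A call has 1 to 10 rows; each row is the pose to reach, as a shift and turn from the pose commanded when the call began, along the tool's axes at that moment; what a row does not reach only later rows make up. A row lasts 1/8 s, in which the tool goes at most 62.5 mm and 10.7 degrees, less where a joint would pass 70% of its speed; a pose out of reach is approached as far as the arm can. A call with a gripper value outside its range is refused whole. The fingers move at their own pace and stop on an object; "force" is the grip in N (left out, the last holds). Time passes only in rows, so rows that repeat a pose let the fingers close. It gives the time, the measured TCP pose, the force, the opening and the grip force at its end, in the units of the state.
- robot.observe(): the state, without advancing time (a new reading comes with each control period).
- robot.capture(name): name is "scene" or "top" or "wrist"; returns the picture (480x640x3 uint8, red, green, blue); there is no depth.
- robot.camera_params(name): a dict with "camera_matrix" (3x3 intrinsics, pixels), "xyz" and "attitude" of the camera in the world. Camera axes: x right, y down, z forward; pixel columns grow to the right and rows downward; lengths in mm; the calibration is good to about 2 mm. The wrist camera is an equidistant fisheye: a pixel r from the principal point sees the ray r / f radians off the axis. A picture is of the moment at which its call begins: read the wrist's pose just before it. camera_params takes no time and is no camera call; for the wrist camera it gives the pose at the moment of the call.
- robot.close_job(): hands the job in; it is judged then, once.
The state is a dict: "time_s": time; "qpos": joint angles; "qvel": joint speeds; "joint_torque": joint torques, N m; "eef_pos": TCP position; "eef_rot": TCP orientation; "ft_force": force on the tool from outside, world axes, zero at the start; "moment": the same for the moment, N m; "gripper_width": finger opening in mm; "finger_force": force on a finger pad.
Only numpy, scipy, OpenCV 4.12 (cv2) and the standard library are available. Lean on these libraries where they do the work, as an engineer would, in place of code of your own. Each camera call takes 0.05 s, during which the arm holds its last target. There are 200 camera calls.

TASK

The magnifier lens hangs over the grey parts tub. First swing it aside until it is wholly clear of the tub (and not over the black rubber mat, where it would be in your way), then tip the tub's loose lid up by its bar handle, far edge still resting on the tub, lift it off and lay it flat, handle up, on the rubber mat. Do not drop the lid from a height, and leave the other parts on the desk where they are.

Things in the scene. Friction and masses are not known exactly. Their poses are not given: they have to be found in the camera images.
- lens_center (a point): Centre of the magnifier lens over the tub: clear disc in a chrome ring 124 mm across, 24 mm high, 152 to 176 mm above the desk. Its x axis is level and points along the arm (12 mm bar) to the fixed post, 180 mm high, whose axis lies 270 mm along +x. The arm turns level about the post, 1.5 rad either way from about the start; under 1 N at the ring pushes it; stays where left.
- tub: Grey open-topped parts tub, fixed to the desk, 150 mm along its x, 130 mm along its y, 70 mm high, walls 5 mm. Origin: centre of its underside. Its -x side faces roughly to the robot.
- lid: Loose aluminium lid of the tub, 160 g: plate 156 x 136 x 6 mm above a plug 134 x 114 x 8 mm that sits inside the tub's walls with 3 mm of play all round. Origin: centre of the plug's underside (8 mm below the plate's underside, which rests on the tub's rim); x and y run along the tub's, z up. With the lid seated the origin is 62 mm above the desk. Starts seated.
- lid_handle (a point): Middle of the lid's bar handle: a round steel bar 12 mm in diameter and 80 mm long, along the lid's y, near the lid's edge that faces the robot (55 mm from the lid's origin towards its -x, 54 mm above the origin, 40 mm above the plate's top); a thin post 10 mm across carries it 35 mm to either side of this point. Nothing else stands on the lid.
- lid_far_edge (a point): Middle of the lid's far edge (lid's +x side, away from the handle), on the underside of the plate: 78 mm from the lid's origin along x, 8 mm above it. The edge on which the lid tips; 70 mm above the desk when seated.
- mat: Flat black rubber mat fixed to the desk, 230 mm along its x, 200 mm along its y, 3 mm thick, to the left or the right of the tub (the white sorting tray is on the other side). Origin: centre of its underside.
- tray: Bystander: low white sorting tray with four compartments and small parts in it, fixed to the desk, 220 x 190 mm, 30 mm high, on the other side of the tub from the mat. Origin: centre of its underside.
- capacitor: Bystander, loose: pale green ceramic capacitor disc 84 mm in diameter, 34 mm high with its terminal, just beyond the tub. Origin: centre of its underside.
- attenuator: Bystander, loose: brass attenuator barrel standing on end, 44 mm in diameter, 68 mm high, just beyond the tub. Origin: centre of its underside.
- stud: Bystander, loose: steel grounding stud standing upright, foot 52 mm in diameter, 82 mm high. Origin: centre of its underside.
- tag_strip: Bystander, loose: amber bakelite tag strip 150 x 30 mm, 26 mm high with its tags, between the robot and the tub. Origin: centre of its underside.
- screwdriver: Bystander, loose: screwdriver lying on the desk, left and beyond the tub. Origin: under its middle.
- jar: Bystander, loose: closed jar 56 mm in diameter, 70 mm high, at the right. Origin: centre of its underside.
There are look-alikes about, which are no part of the job. Leave any green look-alike of the lid alone.

How it is judged:
By the outcome, as a careful person would: the job done as asked, in the order asked, and still so for the second after the job is handed in, with the robot touching nothing.
It also fails if it takes over 61 s, if anything falls off the work surface, if the arm or the gripper's body presses on something with over 40 N, if the wrist force passes 120 N, or if a joint passes its speed limit or range.

## Working session

There is one attempt and no reset: what is moved stays moved. The work goes in short steps, Python scripts to look and compute and a tool call to move; the robot and the scene stay as the last step left them, time stands still between calls to the robot, and variables do not carry over. Pictures are saved under pics/ and viewed, at most 10 in all, crops included, and the job is handed in when it is done.

Besides the shell and the picture viewer there is one more tool, called after "Request:" as a command line: name --pt "numbers of a row" for each row, then --argument value for the rest. apply_moves: Moves the arm, as the interface text tells. Its arguments: {"type":"object","properties":{"rows":{"type":"array","items":{"type":"array","items":{"type":"number"}}},"force":{"type":"number"}},"required":["rows"]}

```bash
mkdir -p pics; python3 - <<'E'
from station import robot
import cv2
for n in("scene","top"):
    cv2.imwrite(f"pics/{n}0.png",robot.capture(n)[:,:,::-1]); print(n,robot.camera_params(n))
print(robot.observe(), robot.grip_point_offset)
E
```

```text
scene {'camera_matrix': array([[566.28587572,   0.        , 318.38534954],
       [  0.        , 566.28587572, 234.80236086],
       [  0.        ,   0.        ,   1.        ]]), 'xyz': array([1154.71126351,  710.53843632, 1187.56889236]), 'attitude': array([-0.13707427,  0.3241123 ,  0.86964129, -0.34624541])}
top {'camera_matrix': array([[502.82459578,   0.        , 324.94666449],
       [  0.        , 502.82459578, 234.02610738],
       [  0.        ,   0.        ,   1.        ]]), 'xyz': array([ 267.43207644,  -26.40193497, 1513.36662972]), 'attitude': array([ 0.04304599, -0.69928422,  0.71151092, -0.05385936])}
{'time_s': 0.1, 'qpos': array([-1.28596560e+00,  3.42677334e-01,  1.52491993e+00, -3.25178805e-05,
        1.27541328e+00, -1.46025284e-01]), 'qvel': array([-0.00025871, -0.00055803, -0.00343261,  0.00239805,  0.00044122,
        0.00138769]), 'joint_torque': array([ 2.13964297e-03, -4.34446728e+01, -2.46492022e+01, -1.51715544e-04,
        4.71915773e-03,  3.80324209e-06]), 'eef_pos': array([ 219.149869  , -476.63049833,  202.28343132]), 'eef_rot': array([-7.06156165e-04,  9.76883731e-01,  2.13770141e-01, -6.46769465e-05]), 'ft_force': array([ 0.27007746,  0.41669327, -0.12537997]), 'moment': array([0.02341936, 0.03195817, 0.02722855]), 'finger_force': 0.0, 'gripper_width': 85.4609802484671} 18.700000000000003
```

View pics/scene0.png

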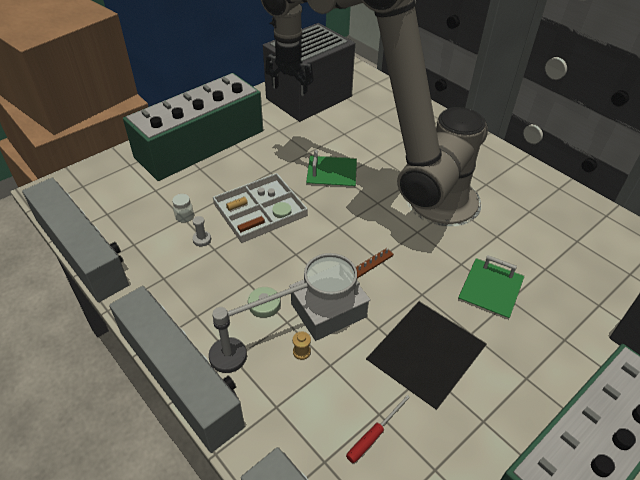

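View pics/top0.png

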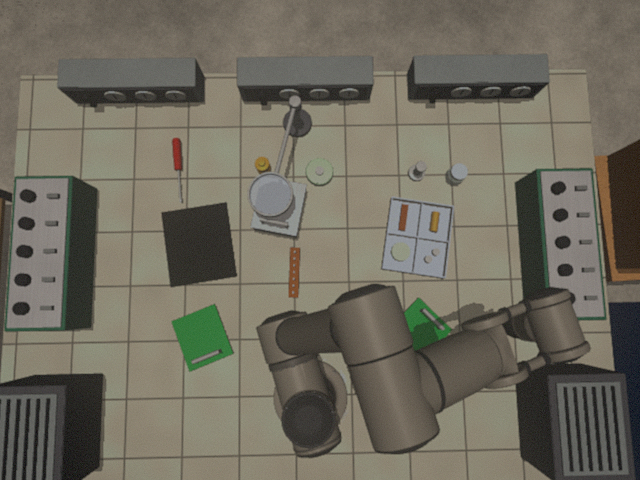

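The scene image shows the lens (330,275) over the tub (330,310), the post at (222,320) and the mat at (425,353). In the top image the lens is at (271,195), the post top at (295,102), the mat at (199,244) on the left, and the tray on the right. I'll enlarge both.

```bash
python3 - <<'E'
import cv2
a=cv2.imread("pics/top0.png")[90:260,155:345]; cv2.imwrite("pics/topc.png",cv2.resize(a,None,fx=3.5,fy=3.5,interpolation=cv2.INTER_CUBIC))
a=cv2.imread("pics/scene0.png")[240:410,200:420]; cv2.imwrite("pics/scenec.png",cv2.resize(a,None,fx=3.5,fy=3.5,interpolation=cv2.INTER_CUBIC))
E
```

```text
(no output)
```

View pics/topc.png

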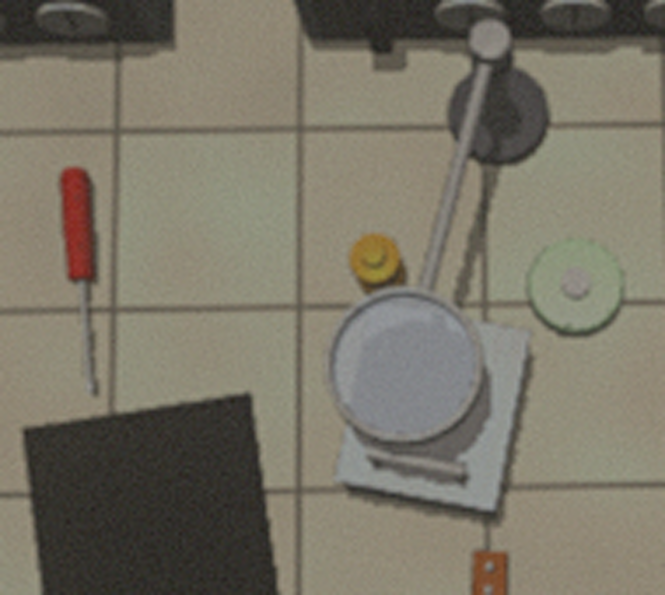

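View pics/scenec.png

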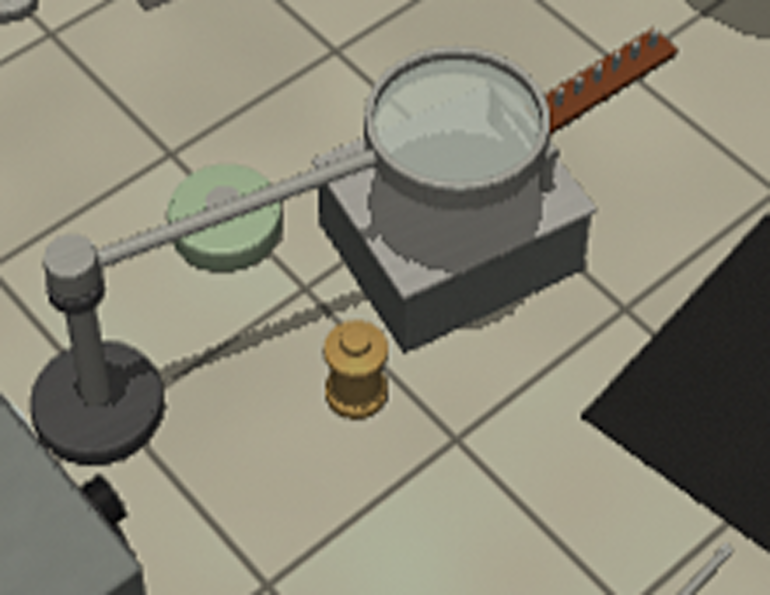

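Top crop: lens centre (406,365), post cap (490,40), lid corners (337,485), (497,512), (529,327), handle bar (370,460)–(466,474). Scene crop: lens ring about (458,118), lid corners (403,298), (594,210).

```bash
cat > h.py <<'E'
import numpy as np
from scipy.spatial.transform import Rotation as R
from station import robot
def Q(q): return R.from_quat(np.r_[q[1:],q[0]])
def px(cam,u,v,z):
    p=robot.camera_params(cam);K=p["camera_matrix"]
    d=Q(p["attitude"]).apply(np.linalg.solve(K,[u,v,1])); c=p["xyz"]
    return c+d*(z-c[2])/d[2]
def proj(cam,P):
    p=robot.camera_params(cam); q=Q(p["attitude"]).inv().apply(np.array(P)-p["xyz"]); w=q@p["camera_matrix"].T
    return w[...,:2]/w[...,2:]
T=lambda X,Y,z: px("top",(X+.5)/3.5-.5+155,(Y+.5)/3.5-.5+90,z)
S=lambda X,Y,z: px("scene",(X+.5)/3.5-.5+200,(Y+.5)/3.5-.5+240,z)
E
python3 - <<'E'
from h import *
np.set_printoptions(precision=1,suppress=True)
print("lens",T(406,365,170),S(458,118,174)); print("post",T(490,40,190),S(75,252,190))
for a in[(337,485),(497,512),(529,327)]:print("lid T",T(*a,76))
for a in[(403,298),(594,210)]:print("lid S",S(*a,76))
for a in[(370,460),(466,474)]:print("handle",T(*a,116))
for a in[(163,212),(226,203),(236,276),(171,286)]:print("mat",px("top",*a,3))
print("atten",T(375,258,68),"cap",T(575,285,20),"tag",px("top",295,248,20),px("top",294,297,20), "screw",T(70,170,10),T(95,393,5))
print("postbase",T(499,113,15))
E
```

```text
lens [565.3  97.2 170. ] [565.8 102.2 174. ]
post [821.   28.4 190. ] [825.8  38.2 190. ]
lid T [486.  162.9  76. ]
lid T [461.4  31.4  76. ]
lid T [617.   3.  76.]
lid S [642.6 136.3  76. ]
lid S [492.5 167.5  76. ]
handle [499.8 131.3 116. ]
handle [487.2  54.3 116. ]
mat [551.3 439.1   3. ]
mat [576.2 248.6   3. ]
mat [353.4 216.8   3. ]
mat [327.  409.7   3. ]
atten [680.5 132.3  68. ] cap [667.5 -36.4  20. ] tag [432.7  39.   20. ] [287.7  43.4  20. ] screw [780.8 407.1  10. ] [581.1 382.4   5. ]
postbase [826.4  28.3  15. ]
```

```bash
cat >> h.py <<'E'
def rows(*targets, o=None):
    "targets: (x,y,z,yaw of tool x deg, pitch deg about tool x [optional])"
    if o is None: o=robot.observe()
    r0=Q(o["eef_rot"]); out=[]
    for t in targets:
        y=np.radians(t[3]); d=R.from_matrix(np.array([[np.cos(y),np.sin(y),0],[np.sin(y),-np.cos(y),0],[0,0,-1]]).T)
        # columns: x=(c,s,0) y=(s,-c,0) z=down
        d=R.from_matrix(np.array([[np.cos(y),np.sin(y),0],[np.sin(y),-np.cos(y),0],[0,0,-1]]))
        if len(t)>4: d=d*R.from_euler("x",t[4],degrees=True)
        out.append(np.r_[r0.inv().apply(np.array(t[:3])-o["eef_pos"])/10,np.degrees((r0.inv()*d).as_rotvec())].round(2))
    print(o["time_s"],o["eef_pos"].round(1),o["ft_force"].round(1)); print(*[x.tolist() for x in out],sep="\n")
E
python3 - <<'E'
from h import *
rows((250,-440,260,40),(589,193,260,79.5),(589,193,147,79.5))
E
```

```text
0.1 [ 219.1 -476.6  202.3] [ 0.3  0.4 -0.1]
[4.33, -2.05, -5.77, -0.08, -0.02, -15.31]
[61.57, -45.4, -5.7, -0.07, -0.05, -54.81]
[61.57, -45.39, 5.6, -0.07, -0.05, -54.81]
```

Request:
apply_moves --pt "4.3 -2 -5.8 0 0 -10 0" --pt "61.6 -45.4 -5.8 0 0 -54.8 0" --pt "61.6 -45.4 -5.8 0 0 -54.8 0" --pt "61.6 -45.4 -5.8 0 0 -54.8 0" --pt "61.6 -45.4 -5.8 0 0 -54.8 0" --pt "61.6 -45.4 -5.8 0 0 -54.8 0" --pt "61.6 -45.4 -5.8 0 0 -54.8 0" --pt "61.6 -45.4 -5.8 0 0 -54.8 0" --pt "61.6 -45.4 -5.8 0 0 -54.8 0" --pt "61.6 -45.4 -5.8 0 0 -54.8 0"

```text
time_s: 1.35
eef_pos: [512.2, 50.3, 258.5]
eef_rot: [0.0, 0.769, 0.639, -0.0]
ft_force: [0.0, -1.3, 0.7]
gripper_width: -0.5
finger_force: 0.0
```

```bash
python3 - <<'E'
from h import *
rows((589,193,260,79.5),(589,193,147,79.5))
E
```

```text
1.35 [512.2  50.3 258.5] [ 0.  -1.3  0.7]
[15.43, 4.95, -0.15, -0.01, 0.02, -0.01]
[15.44, 4.95, 11.15, -0.01, 0.02, -0.01]
```

Request:
apply_moves --pt "15.4 5 0 0 0 0 0" --pt "15.4 5 0 0 0 0 0" --pt "15.4 5 0 0 0 0 0" --pt "15.4 5 0 0 0 0 0" --pt "15.4 5 5.5 0 0 0 0" --pt "15.4 5 11.1 0 0 0 0" --pt "15.4 5 11.1 0 0 0 0"

```text
time_s: 2.22
eef_pos: [585.5, 188.9, 143.6]
eef_rot: [-0.002, 0.769, 0.639, -0.005]
ft_force: [-0.3, 0.2, 0.9]
gripper_width: 0.0
finger_force: 0.0
```

```bash
python3 - <<'E'
from h import *
o=robot.observe(); P=np.array([826,31.])
v=o["eef_pos"][:2]-P; 
L=[]
for a in [6,12,20,30,40,50,60,70,80,85]:
    c,s=np.cos(np.radians(a)),np.sin(np.radians(a)); w=P+np.array([[c,-s],[s,c]])@v*(1.0)
    L.append((*w,147,79.5))
print(np.linalg.norm(v),[x[:2] for x in L][-1]); rows(*L,o=o)
E
```

```text
287.6943762176867 (np.float64(647.7405497033786), np.float64(-194.81324692592818))
2.225 [585.5 188.9 143.6] [-0.3  0.2  0.9]
[-2.84, -1.02, -0.32, -0.55, 0.24, -0.07]
[-5.76, -1.73, -0.3, -0.55, 0.24, -0.07]
[-9.75, -2.2, -0.28, -0.55, 0.24, -0.07]
[-14.76, -2.0, -0.26, -0.55, 0.24, -0.07]
[-19.66, -0.94, -0.25, -0.55, 0.24, -0.07]
[-24.3, 0.97, -0.25, -0.55, 0.24, -0.07]
[-28.54, 3.65, -0.26, -0.55, 0.24, -0.07]
[-32.25, 7.02, -0.27, -0.55, 0.24, -0.07]
[-35.32, 10.99, -0.3, -0.55, 0.24, -0.07]
[-36.58, 13.15, -0.31, -0.55, 0.24, -0.07]
```

Request:
apply_moves --pt "-1.4 -0.5 0 0 0 0 0" --pt "-2.8 -1 0 0 0 0 0" --pt "-4.3 -1.4 0 0 0 0 0" --pt "-5.8 -1.7 0 0 0 0 0" --pt "-7.7 -2 0 0 0 0 0" --pt "-9.8 -2.2 0 0 0 0 0" --pt "-12.2 -2.2 0 0 0 0 0" --pt "-14.8 -2 0 0 0 0 0" --pt "-17.2 -1.6 0 0 0 0 0" --pt "-19.7 -0.9 0 0 0 0 0"

```text
time_s: 3.48
eef_pos: [543.6, -3.1, 147.7]
eef_rot: [0.0, 0.769, 0.639, -0.0]
ft_force: [0.6, -0.3, -0.1]
gripper_width: -0.1
finger_force: 0.0
```

```bash
python3 - <<'E'
from h import *
import cv2
o=robot.observe(); P=np.array([826,31.])
cv2.imwrite("pics/top1.png",cv2.resize(robot.capture("top")[60:320,140:480,::-1],None,fx=2,fy=2))
v=o["eef_pos"][:2]-P; 
L=[]
for a in [5,10,15,20,25,30,35,40]:
    c,s=np.cos(np.radians(a)),np.sin(np.radians(a)); w=P+np.array([[c,-s],[s,c]])@v*(1.0)
    L.append((*w,145,79.5))
print(np.linalg.norm(v),[x[:2] for x in L][-1]); rows(*L,o=o)
E
```

```text
284.4872427905239 (np.float64(631.5749823661998), np.float64(-176.68221837377172))
3.475 [543.6  -3.1 147.7] [ 0.6 -0.3 -0.1]
[-2.33, 0.85, 0.27, -0.01, 0.01, -0.03]
[-4.58, 1.89, 0.27, -0.01, 0.01, -0.03]
[-6.74, 3.13, 0.27, -0.01, 0.01, -0.03]
[-8.77, 4.55, 0.27, -0.01, 0.01, -0.03]
[-10.67, 6.14, 0.27, -0.01, 0.01, -0.03]
[-12.43, 7.89, 0.27, -0.01, 0.01, -0.03]
[-14.03, 9.79, 0.27, -0.01, 0.01, -0.03]
[-15.46, 11.82, 0.27, -0.01, 0.01, -0.03]
```

View pics/top1.png

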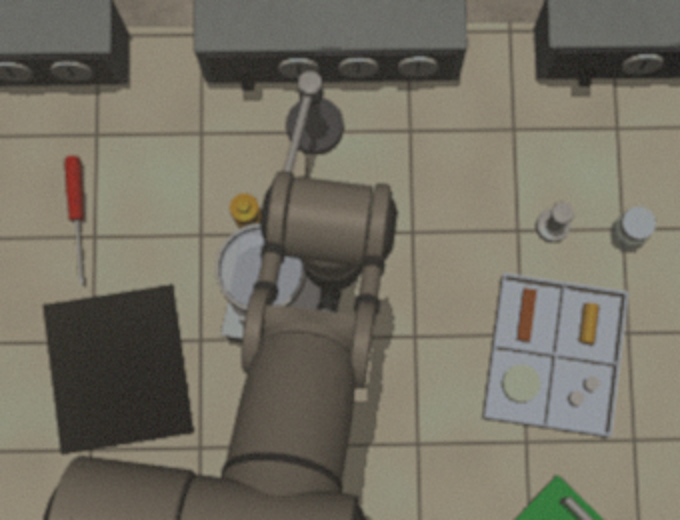

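The top view puts the lens still at about (260,268), i.e. unmoved, although the tool has gone past it. I'll check with the scene camera.

```bash
python3 - <<'E'
from h import *
import cv2
o=robot.observe(); print(o["eef_pos"],o["time_s"])
a=robot.capture("scene")
cv2.imwrite("pics/s1.png",cv2.resize(a[180:400,180:440,::-1],None,fx=2.5,fy=2.5))
print(proj("scene",[o["eef_pos"]]),proj("top",[o["eef_pos"]]))
E
```

```text
[544.13348149  -6.06612702 147.70421649] 3.525
[[307.41501211 250.21538184]] [[308.8112005  202.61278487]]
```

View pics/s1.png

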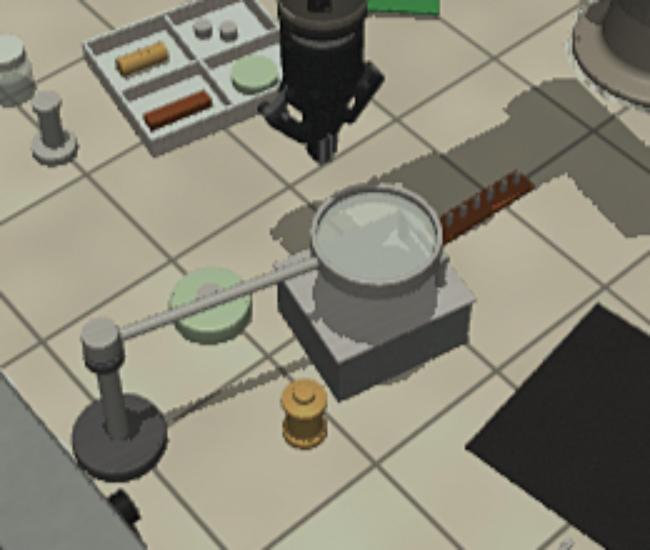

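The scene view agrees: fingertips at (325,155), lens ring at (376,238), unmoved. I'll nudge it gently from this side and measure whether it moves.

Request:
apply_moves --pt "1 0 0 0 0 0 0" --pt "2 0 0 0 0 0 0" --pt "3 0 0 0 0 0 0" --pt "4 0 0 0 0 0 0" --pt "5 0 0 0 0 0 0" --pt "6 0 0 0 0 0 0" --pt "6 0 0 0 0 0 0"

```text
time_s: 4.45
eef_pos: [555.1, 58.3, 147.7]
eef_rot: [0.0, 0.769, 0.64, -0.0]
ft_force: [-0.4, -0.0, 0.1]
gripper_width: -0.2
finger_force: 0.0
```

```bash
python3 - <<'E'
from h import *
import cv2
o=robot.observe(); print(o["eef_pos"],o["ft_force"])
a=robot.capture("scene")
cv2.imwrite("pics/s2.png",cv2.resize(a[180:400,180:440,::-1],None,fx=2.5,fy=2.5))
E
```

```text
[555.09619064  58.29360627 147.66621589] [-0.41634079 -0.04379571  0.10324934]
```

View pics/s2.png

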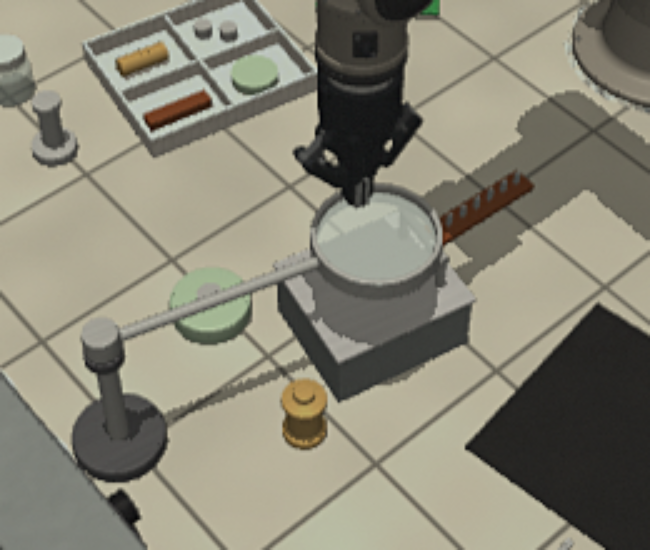

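The fingertips show at about (360,205), inside the ring's outline, with no force, so they may be above the lens. I'll compare with the projections.

```bash
python3 - <<'E'
from h import *
np.set_printoptions(precision=1,suppress=True)
e=robot.observe()["eef_pos"]
for z in(147,165,180,200): print(z,(proj("scene",[[e[0],e[1],z]])-180)*2.5)
import cv2
for z in (100,130,152,164,176,200):
    print(z,"lens top->scene crop",(proj("scene",[T(406,365,z)])-180)*2.5, "post",np.linalg.norm(T(406,365,z)[:2]-[826,31]))
w=robot.camera_params("wrist");print(w)
cv2.imwrite("pics/w1.png",robot.capture("wrist")[:,:,::-1])
E
```

```text
147 [[352.9 218.8]]
165 [[353.2 206.6]]
180 [[353.5 196.2]]
200 [[353.9 182.1]]
100 lens top->scene crop [[363.4 291.4]] post 255.69989020450816
130 lens top->scene crop [[367.4 266.7]] post 261.3341566988295
152 lens top->scene crop [[370.4 248.1]] post 265.5141103960704
164 lens top->scene crop [[372.1 237.9]] post 267.81048218134964
176 lens top->scene crop [[373.8 227.5]] post 270.1180515526281
200 lens top->scene crop [[377.2 206.5]] post 274.7656531958162
{'camera_matrix': array([[371.6,   0. , 325.3],
       [  0. , 371.6, 238.6],
       [  0. ,   0. ,   1. ]]), 'xyz': array([570.2, 137.7, 318. ]), 'attitude': array([ 0.2,  1. , -0.1, -0. ])}
```

View pics/w1.png

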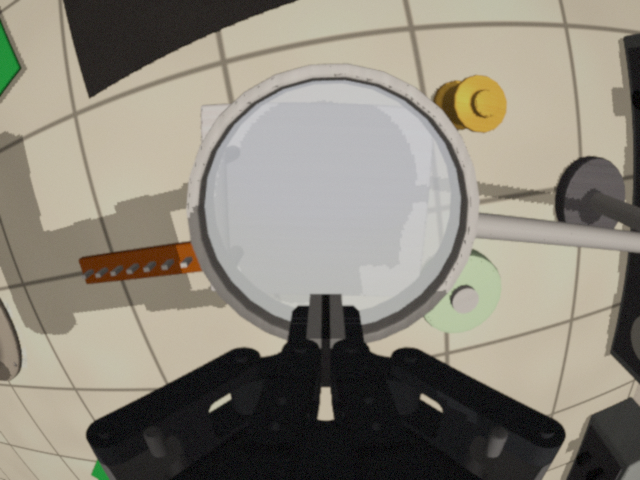

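Wrist view: lens centre (333,207), ring outer radius about 143 px, arm to the right, fingertips at (325,295) over the ring's near edge.

```bash
cat >> h.py <<'E'
def wray(u,v,z,p=None):
    p=p or robot.camera_params("wrist"); K=p["camera_matrix"]; d=np.array([(u-K[0,2])/K[0,0],(v-K[1,2])/K[1,1]]); r=np.hypot(*d)
    d=Q(p["attitude"]).apply(np.r_[d/r*np.sin(r),np.cos(r)]); return p["xyz"]+d*(z-p["xyz"][2])/d[2]
E
python3 - <<'E'
from h import *
np.set_printoptions(precision=1,suppress=True)
for z in(100,140,164,176): print(z,"L",wray(189,205,z),"R",wray(478,210,z),"T",wray(333,64,z),"diam",np.linalg.norm(wray(189,205,z)-wray(478,210,z)))
print("tip",wray(325,295,147.7),wray(325,295,180), "atten",wray(487,100,68))
print(robot.observe())
E
```

```text
100 L [476.3 103.7 100. ] R [656.1  67.2 100. ] T [580.2 168.7 100. ] diam 183.4681926158629
140 L [493.5 109.9 140. ] R [640.4  80.1 140. ] T [578.4 163.  140. ] diam 149.80444832670307
164 L [503.9 113.6 164. ] R [630.9  87.8 164. ] T [577.3 159.5 164. ] diam 129.60620175320724
176 L [509.1 115.4 176. ] R [626.2  91.7 176. ] T [576.7 157.8 176. ] diam 119.50707846645925
tip [553.9  51.8 147.7] [557.  68. 180.] atten [684.7 135.5  68. ]
{'time_s': 4.55, 'qpos': array([-0. ,  0.5,  1.5, -0. ,  1.2,  0.1]), 'qvel': array([-0., -0.,  0.,  0.,  0., -0.]), 'joint_torque': array([  0.4, -47.7, -23.5,   0. ,   0. ,   0. ]), 'eef_pos': array([555. ,  57.5, 147.7]), 'eef_rot': array([ 0. ,  0.8,  0.6, -0. ]), 'ft_force': array([ 0.6,  0.4, -0.8]), 'moment': array([ 0., -0., -0.]), 'finger_force': 0.0, 'gripper_width': 0.03244859431362934}
```

The evidence from both cameras (parallax about 30 mm) is that the fingertips sit higher than the reported TCP and passed over the ring. I'll go back to the lens's left side and work about 32 mm lower.

```bash
python3 - <<'E'
from h import *
rows((555,57,190,79.5),(590,195,190,79.5),(590,195,116,79.5))
E
```

```text
4.55 [555.   57.5 147.7] [ 0.6  0.4 -0.8]
[-0.05, 0.01, -4.23, -0.0, 0.02, -0.0]
[14.15, 0.94, -4.24, -0.0, 0.02, -0.0]
[14.16, 0.94, 3.16, -0.0, 0.02, -0.0]
```

Request:
apply_moves --pt "0 0 -4.2 0 0 0 0" --pt "4 0.9 -4.2 0 0 0 0" --pt "9 0.9 -4.2 0 0 0 0" --pt "14.2 0.9 -4.2 0 0 0 0" --pt "14.2 0.9 -4.2 0 0 0 0" --pt "14.2 0.9 0 0 0 0 0" --pt "14.2 0.9 3.2 0 0 0 0" --pt "14.2 0.9 3.2 0 0 0 0"

```text
time_s: 5.55
eef_pos: [588.1, 193.8, 113.3]
eef_rot: [-0.001, 0.769, 0.639, -0.003]
ft_force: [-0.0, 0.3, 0.3]
gripper_width: -0.2
finger_force: 0.0
```

Request:
apply_moves --pt "-1.5 -0.6 0 0 0 0 0" --pt "-3 -1 0 0 0 0 0" --pt "-4.5 -1.4 0 0 0 0 0" --pt "-6 -1.7 0 0 0 0 0" --pt "-7 -1.9 0 0 0 0 0" --pt "-8 -2 0 0 0 0 0" --pt "-8 -2 0 0 0 0 0"

```text
time_s: 6.42
eef_pos: [555.4, 119.8, 115.7]
eef_rot: [0.0, 0.769, 0.639, -0.0]
ft_force: [0.5, 0.6, -0.5]
gripper_width: -0.0
finger_force: 0.0
```

```bash
python3 - <<'E'
from h import *
import cv2
o=robot.observe();print(o["eef_pos"],o["ft_force"])
a=robot.capture("scene")[180:400,180:440,::-1]; w=robot.capture("wrist")[:,:,::-1]
cv2.imwrite("pics/c3.png",np.hstack([cv2.resize(a,(425,360)),cv2.resize(w,(375,281)).copy() if 0 else cv2.resize(w,(375,360))]))
o=robot.observe(); P=np.array([826,31.]);v=o["eef_pos"][:2]-P;L=[]
for a in [5,10,15,20,25,30,35,40,45,50,55,60]:
    c,s=np.cos(np.radians(a)),np.sin(np.radians(a)); w=P+np.array([[c,-s],[s,c]])@v
    L.append((*w,o["eef_pos"][2],79.5))
print(L[-1]);rows(*L,o=o)
E
```

```text
[555.38432344 119.75081999 115.65811025] [ 0.46647907  0.59324047 -0.46531323]
(np.float64(613.2876125266816), np.float64(-158.447049949152), np.float64(115.62729587858033), 79.5)
6.525 [555.6 120.5 115.6] [ 0.6  0.1 -0.2]
[-2.47, -0.23, 0.0, -0.0, 0.0, -0.03]
[-4.96, -0.24, 0.0, -0.0, 0.0, -0.03]
[-7.44, -0.04, 0.0, -0.0, 0.0, -0.03]
[-9.89, 0.38, 0.0, -0.0, 0.0, -0.03]
[-12.29, 1.01, 0.0, -0.0, 0.0, -0.03]
[-14.63, 1.85, 0.0, -0.0, 0.0, -0.03]
[-16.89, 2.89, 0.0, -0.0, 0.0, -0.03]
[-19.04, 4.12, 0.0, -0.0, 0.0, -0.03]
[-21.09, 5.54, 0.0, -0.0, 0.0, -0.03]
[-23.0, 7.13, 0.0, -0.0, 0.0, -0.03]
[-24.76, 8.87, 0.0, -0.0, 0.0, -0.03]
[-26.37, 10.77, 0.0, -0.0, 0.0, -0.03]
```

View pics/c3.png

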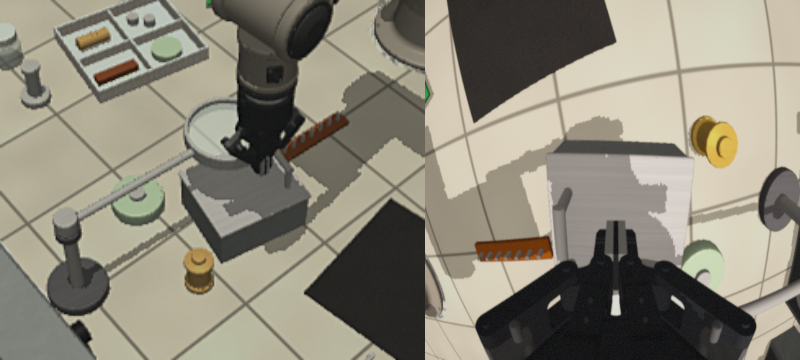

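The lens ring has moved right (scene part, ring at (215,130)), and the wrist view shows the lid and handle now uncovered. I'll keep pushing.

Request:
apply_moves --pt "-2.5 -0.2 0 0 0 0 0" --pt "-5 -0.2 0 0 0 0 0" --pt "-7.4 0 0 0 0 0 0" --pt "-9.9 0.4 0 0 0 0 0" --pt "-12.3 1 0 0 0 0 0" --pt "-14.6 1.9 0 0 0 0 0" --pt "-16.9 2.9 0 0 0 0 0" --pt "-19 4.1 0 0 0 0 0" --pt "-20.5 5.1 0 0 0 0 0" --pt "-21.1 5.5 0 0 0 0 0"

```text
time_s: 7.78
eef_pos: [571.6, -97.9, 115.5]
eef_rot: [0.0, 0.769, 0.639, -0.0]
ft_force: [-0.1, 0.7, 0.1]
gripper_width: 0.2
finger_force: 0.4
```

```bash
python3 - <<'E'
from h import *
rows((583,-90,190,79.5),(498.4,94,190,79.5))
E
```

```text
7.775 [571.6 -97.9 115.5] [-0.1  0.7  0.1]
[0.98, 0.98, -7.45, 0.0, 0.0, -0.06]
[17.52, -10.71, -7.45, 0.0, 0.0, -0.06]
```

Request:
apply_moves --pt "2 0 0 0 0 0 0.5" --pt "3 -1 -4 0 0 0 1" --pt "6 -3 -7.4 0 0 0 1" --pt "11.7 -7 -7.4 0 0 0 1" --pt "17.5 -10.7 -7.4 0 0 0 1" --pt "17.5 -10.7 -7.4 0 0 0 1" --pt "17.5 -10.7 -7.4 0 0 0 1" --pt "17.5 -10.7 -7.4 0 0 0 1"

```text
time_s: 8.78
eef_pos: [498.4, 93.9, 189.6]
eef_rot: [0.0, 0.769, 0.639, -0.0]
ft_force: [-0.0, -0.5, -0.4]
gripper_width: 85.1
finger_force: 0.0
```

```bash
python3 - <<'E'
from h import *
import cv2,pickle
np.set_printoptions(precision=2,suppress=True)
o=robot.observe();p=robot.camera_params("wrist");print(o["eef_pos"],o["gripper_width"])
w=robot.capture("wrist");t=robot.capture("top");s=robot.capture("scene")
pickle.dump((o,p,w,t,s),open("cap.pkl","wb"))
# composite: wrist crop left (x2 where handle), top crop and scene crop right
tt=t[90:250,230:390]; ss=s[210:350,200:400]
right=np.vstack([cv2.resize(tt,(300,300)),cv2.resize(ss,(300,210))])
left=np.zeros((510,500,3),np.uint8); left[:]=cv2.resize(w[120:480,150:503],(500,510))
cv2.imwrite("pics/c4.png",np.hstack([left,right])[:,:,::-1])
E
```

```text
[498.37  93.91 189.63] 85.14876592523548
```

View pics/c4.png

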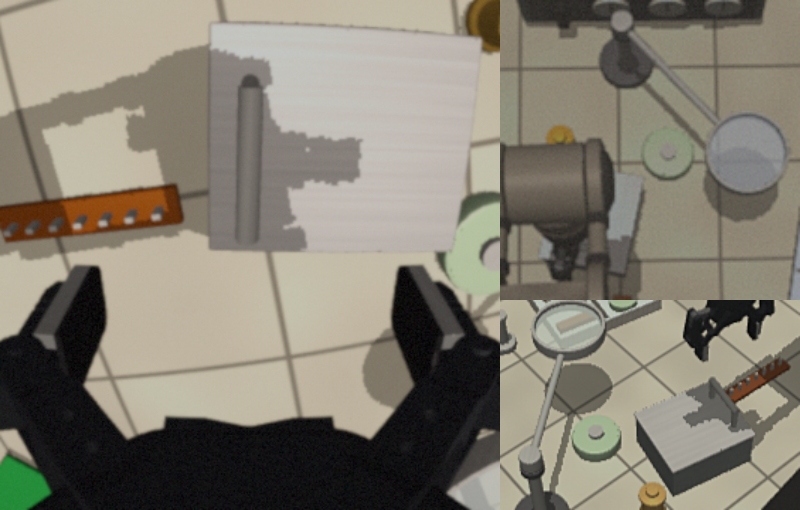

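Composite: wrist part shows the handle bar from (251,80) to (247,242), lid corners (209,23), (481,38), (438,252), (209,250) and open fingertips at about (102,268) and (397,268). The right part shows the lens ring clear of the tub, near the tray.

```bash
python3 - <<'E'
from h import *
import pickle
np.set_printoptions(precision=1,suppress=True)
o,p,w,t,s=pickle.load(open("cap.pkl","rb"))
W=lambda X,Y,z: wray(150+X/1.4164,120+Y/1.4167,z,p)
for z in(105,116,122): a,b=W(251,82,z),W(247,242,z); print(z,"handle",a,b,(a+b)/2,np.linalg.norm(a-b),np.degrees(np.arctan2(*(a-b)[1::-1])))
for a in[(209,23),(481,38),(438,252),(209,250)]:print("lid",W(*a,76))
r=Q(o["eef_rot"])
for z in(190,200,210,220,230,240,250): a,b=W(102,268,z),W(397,268,z); print(z,np.linalg.norm(a-b),r.inv().apply((a+b)/2-o["eef_pos"]))
print("cam in tool",r.inv().apply(p["xyz"]-o["eef_pos"]), (r.inv()*Q(p["attitude"])).as_euler("xyz",degrees=True))
E
```

```text
105 handle [507.2 133.7 105. ] [489.3  49.2 105. ] [498.3  91.4 105. ] 86.32790001779529 78.06421473090464
116 handle [507.5 135.4 116. ] [490.4  54.6 116. ] [498.9  95.  116. ] 82.60348633942819 78.06421473090461
122 handle [507.6 136.3 122. ] [491.   57.5 122. ] [499.3  96.9 122. ] 80.57198796940978 78.0642147309046
lid [490.3 165.   76. ]
lid [641.  133.4  76. ]
lid [604.1   3.5  76. ]
lid [462.9  33.8  76. ]
190 111.76111098914089 [-15.2   0.6  -0.4]
200 105.18569642780155 [ -9.5   0.6 -10.4]
210 98.61028186646223 [ -3.8   0.6 -20.4]
220 92.03486730512289 [  1.9   0.5 -30.4]
230 85.45945274378364 [  7.5   0.5 -40.4]
240 78.88403818244424 [ 13.2   0.5 -50.4]
250 72.308623621105 [ 18.9   0.5 -60.4]
cam in tool [  81.3    0.4 -170.4] [-18.4  -0.1  90. ]
```

Request:
apply_moves --pt "0 0 4 0 0 0 1" --pt "0 0 8 0 0 0 1" --pt "0 0 9.5 0 0 0 1" --pt "0 0 10.5 0 0 0 1" --pt "0 0 11.3 0 0 0 1" --pt "0 0 12 0 0 0 1" --pt "0 0 12 0 0 0 1" --force 70

```text
time_s: 9.8
eef_pos: [497.8, 94.6, 69.7]
eef_rot: [0.0, 0.769, 0.639, -0.0]
ft_force: [-0.5, -0.1, 0.6]
gripper_width: 85.4
finger_force: 0.0
```

Request:
apply_moves --pt "0 0 0 0 0 0 0" --pt "0 0 0 0 0 0 0" --pt "0 0 0 0 0 0 0" --pt "0 0 0 0 0 0 0" --pt "0 0 0 0 0 0 0" --pt "0 0 0 0 0 0 0" --force 70

```text
time_s: 10.55
eef_pos: [498.0, 94.5, 70.0]
eef_rot: [0.0, 0.769, 0.639, 0.0]
ft_force: [-0.7, 0.4, 3.5]
gripper_width: 9.5
finger_force: 68.2
```

Width 9.5 mm on a 12 mm bar with an upward force suggests the tips hold only the bar's upper part. I'll reopen, go lower and grip again.

Request:
apply_moves --pt "0 0 0 0 0 0 0.5" --pt "0 0 0 0 0 0 0.5" --pt "0 0 0 0 0 0 0.5" --pt "0 0 0.7 0 0 0 0.5" --pt "0 0 1.4 0 0 0 0.5" --pt "0 0 1.4 0 0 0 0.5"

```text
time_s: 11.3
eef_pos: [497.2, 94.5, 54.8]
eef_rot: [-0.001, 0.769, 0.639, -0.001]
ft_force: [-0.2, -0.6, 0.3]
gripper_width: 42.9
finger_force: 0.0
```

Request:
apply_moves --pt "0 0 0 0 0 0 0" --pt "0 0 0 0 0 0 0" --pt "0 0 0 0 0 0 0" --pt "0 0 0 0 0 0 0" --pt "0 0 0 0 0 0 0" --force 70

```text
time_s: 11.92
eef_pos: [498.0, 94.6, 55.9]
eef_rot: [0.0, 0.769, 0.639, 0.0]
ft_force: [-0.2, 0.9, 2.7]
gripper_width: 10.5
finger_force: 68.0
```

```bash
python3 - <<'E'
from h import *
o=robot.observe(); c=o["eef_pos"]; piv=np.array([628,70,70.]); r=Q(o["eef_rot"])
rel=r.inv().apply(c-piv); rel[0]=0; print(rel)
for th in(3,6,9,12,15,18,20): print(th,((R.from_euler("x",th,degrees=True).apply(rel)-rel)/10).round(2))
E
```

```text
[   0.         -132.31275469   14.02574051]
3 [ 0.   -0.06 -0.69]
6 [ 0.   -0.07 -1.39]
9 [ 0.   -0.06 -2.09]
12 [ 0.   -0.   -2.78]
15 [ 0.    0.09 -3.47]
18 [ 0.    0.21 -4.16]
20 [ 0.    0.32 -4.61]
```

Request:
apply_moves --pt "0 0 -0.35 1.5 0 0 0" --pt "0 -0.1 -0.7 3 0 0 0" --pt "0 -0.1 -1.4 6 0 0 0" --pt "0 -0.1 -2.1 9 0 0 0" --pt "0 0 -2.8 12 0 0 0" --pt "0 0.1 -3.5 15 0 0 0" --pt "0 0.2 -4.2 18 0 0 0" --pt "0 0.3 -4.6 20 0 0 0" --pt "0 0.3 -4.6 20 0 0 0"

```text
time_s: 13.05
eef_pos: [501.2, 93.8, 101.1]
eef_rot: [-0.133, 0.757, 0.63, -0.111]
ft_force: [0.6, 0.7, -1.2]
gripper_width: 9.8
finger_force: 68.2
```

```bash
python3 - <<'E'
from h import *
import cv2,pickle
np.set_printoptions(precision=1,suppress=True)
o=robot.observe();p=robot.camera_params("wrist");w=robot.capture("wrist")
print(o["eef_pos"],o["ft_force"],o["gripper_width"],o["finger_force"])
pickle.dump((o,p,w),open("cap2.pkl","wb"))
# expected far corners of the lid in wrist picture vs seen: print bright-region (plate) contour corners
g=cv2.cvtColor(w,cv2.COLOR_RGB2HSV); m=((g[...,1]<25)&(g[...,2]>90)).astype(np.uint8)
c=max(cv2.findContours(m,0,2)[0],key=cv2.contourArea); print(cv2.contourArea(c),cv2.approxPolyDP(c,8,True)[:,0].tolist())
K=p["camera_matrix"]
def pw(P):
    d=Q(p["attitude"]).inv().apply(P-p["xyz"]); r=np.hypot(d[0],d[1]); a=np.arctan2(r,d[2]); return K[:2,2]+a*K[0,0]*d[:2]/r
X=np.array([.983,-.182,0]);Y=np.array([.182,.983,0]);Z=np.array([0,0,1.]);piv=np.array([628,70,70.])
for th in(0,20):
    t=np.radians(th)
    for u,v in((-156,68),(0,68),(0,-68),(-156,-68)):
        x,z=u*np.cos(t)+6*np.sin(t),-u*np.sin(t)+6*np.cos(t); print(th,u,v,pw(piv+X*x+Y*v+Z*z))
E
```

```text
[501.2  93.8 101.1] [ 0.6  0.7 -1.2] 9.814818639209095 68.16818118095398
59732.5 [[272, 155], [277, 307], [311, 299], [312, 418], [346, 405], [335, 375], [342, 311], [331, 311], [342, 309], [343, 287], [370, 308], [387, 351], [430, 346], [511, 393], [538, 388], [573, 281], [592, 170], [321, 147]]
0 -156 68 [293.9 144.5]
0 0 68 [591.2 167.8]
0 0 -68 [536.2 392.6]
0 -156 -68 [299.9 354.9]
20 -156 68 [264.7 154. ]
20 0 68 [594.5 168.3]
20 0 -68 [539.1 392.5]
20 -156 -68 [281.1 410.4]
```

The far corners match a resting far edge and the near corners match about 16–18° of tilt, so the tip worked. Next: lift straight up, then carry to the mat.

```bash
python3 - <<'E'
from h import *
rows((501,94,215,79.5,20),(450,210,215,90,12),(397.5,322,150,97.4,6),(397.5,322,60,97.4,6))
E
```

```text
13.1 [500.9  93.9 101.2] [ 0.2  0.9 -0. ]
[0.01, -3.88, -10.7, 0.03, -0.0, -0.03]
[10.48, -10.59, -8.26, -7.95, -2.89, -10.13]
[20.53, -15.14, 0.3, -13.86, -4.03, -17.51]
[20.53, -12.07, 8.76, -13.86, -4.03, -17.51]
```

Request:
apply_moves --pt "0 -0.8 -2.2 0 0 0 0" --pt "0 -2.2 -6 0 0 0 0" --pt "0 -3.9 -10.7 0 0 0 0" --pt "0 -3.9 -10.7 0 0 0 0" --pt "3 -6 -10 -2 -0.8 -3 0" --pt "6.5 -8.3 -9.2 -5 -1.8 -6 0" --pt "10.5 -10.6 -8.3 -8 -2.9 -10 0" --pt "14 -12.2 -5.5 -10 -3.3 -13 0" --pt "17.5 -13.7 -2.5 -12 -3.7 -15 0" --pt "20.5 -15.1 0.3 -13.9 -4 -17.5 0"

```text
time_s: 14.35
eef_pos: [395.7, 322.5, 148.6]
eef_rot: [-0.035, 0.658, 0.751, -0.039]
ft_force: [0.5, -1.2, -2.1]
gripper_width: 10.5
finger_force: 68.3
```

```bash
python3 - <<'E'
from h import *
import cv2
np.set_printoptions(precision=1,suppress=True)
o=robot.observe();p=robot.camera_params("wrist");w=robot.capture("wrist")
print(o["gripper_width"],o["finger_force"])
g=cv2.cvtColor(w,cv2.COLOR_RGB2HSV); m=((g[...,1]<30)&(g[...,2]>80)).astype(np.uint8)
c=max(cv2.findContours(m,0,2)[0],key=cv2.contourArea); print(cv2.contourArea(c),cv2.approxPolyDP(c,8,True)[:,0].tolist())
rows((397.5,322,60,97.4,6),(397.5,322,20,97.4,6),(397.5,322,5,97.4,3),(397.5,322,-3,97.4,0))
# predicted corners in camera for lid tilt relative to tool (lid rigid with tool at grasp, slip s)
K=p["camera_matrix"]; r=Q(o["eef_rot"])
for s in(0,3,6,10,20,40):
  out=[]
  for u,v in((-78,68),(78,68),(78,-68),(-78,-68)):
    # handle in tool frame at grasp: lid origin z62, TCP z55.9, handle z116 => handle at tool z -60; plate top at tool z -20
    d=np.array([v,u+55,40.]); d=R.from_euler("x",s,degrees=True).apply(d); P=o["eef_pos"]+r.apply(d+[0,0,-60])
    d=Q(p["attitude"]).inv().apply(P-p["xyz"]); q=np.hypot(d[0],d[1]); out.append((K[:2,2]+np.arctan2(q,d[2])*K[0,0]*d[:2]/q).round().astype(int).tolist())
  print(s,out)
E
```

```text
10.493107262691446 68.26564192771912
61741.0 [[312, 417], [333, 419], [346, 406], [338, 345], [344, 316], [345, 347], [359, 337], [356, 304], [371, 310], [386, 351], [429, 346], [511, 394], [537, 389], [589, 193], [634, 194], [592, 187], [589, 168], [273, 153], [277, 315], [296, 305], [292, 337], [305, 347], [309, 313]]
14.4 [391.6 325.1 146.1] [-4.5  1.3 -3.2]
[-0.39, 1.48, 8.5, -0.28, -0.0, 0.35]
[-0.39, 1.92, 12.47, -0.28, -0.0, 0.35]
[-0.39, 2.09, 13.97, -3.28, -0.01, 0.35]
[-0.39, 2.17, 14.76, -6.28, -0.02, 0.35]
0 [[268, 153], [596, 167], [540, 391], [283, 409]]
3 [[263, 153], [584, 165], [533, 385], [279, 411]]
6 [[257, 153], [573, 163], [525, 379], [276, 412]]
10 [[250, 154], [558, 160], [515, 372], [271, 414]]
20 [[233, 156], [521, 153], [487, 356], [259, 421]]
40 [[201, 161], [447, 144], [428, 333], [240, 439]]
```

The lid is held rigidly, with no slip. I'll lower it far edge first, then level it.

Request:
apply_moves --pt "0 0 0 0 0 0 0" --pt "0 0.4 4 0 0 0 0" --pt "0 0.8 8 0 0 0 0" --pt "0 1.1 10.5 0 0 0 0" --pt "0 1.3 12.2 0 0 0 0" --pt "0 1.3 12.7 0 0 0 0" --pt "0 1.3 12.7 0 0 0 0"

```text
time_s: 15.28
eef_pos: [397.9, 321.2, 23.0]
eef_rot: [-0.035, 0.66, 0.75, -0.039]
ft_force: [-0.1, -0.5, -0.8]
gripper_width: 10.4
finger_force: 68.3
```

```bash
python3 - <<'E'
from h import *
rows((397.5,322,16,97.4,5),(397.5,322,10,97.4,3.5),(397.5,322,3,97.4,1.5),(397.5,322,-2,97.4,0))
E
```

```text
15.275 [397.9 321.2  23. ] [-0.1 -0.5 -0.8]
[0.08, 0.05, 0.7, -0.97, -0.03, -0.07]
[0.08, 0.11, 1.3, -2.47, -0.03, -0.07]
[0.08, 0.18, 2.0, -4.47, -0.03, -0.07]
[0.08, 0.24, 2.49, -5.97, -0.03, -0.07]
```

Request:
apply_moves --pt "0 0 0.4 -0.5 0 0 0" --pt "0 0.05 0.7 -1 0 0 0" --pt "0 0.1 1 -1.7 0 0 0" --pt "0 0.1 1.3 -2.5 0 0 0" --pt "0 0.15 1.7 -3.5 0 0 0" --pt "0 0.2 2 -4.5 0 0 0" --pt "0 0.2 2.3 -5.4 0 0 0" --pt "0 0.2 2.5 -6 0 0 0" --pt "0 0.2 2.5 -6 0 0 0"

```text
time_s: 16.4
eef_pos: [396.5, 321.6, -2.3]
eef_rot: [-0.0, 0.66, 0.751, 0.0]
ft_force: [-0.1, -0.6, -1.8]
gripper_width: 10.2
finger_force: 68.4
```

Request:
apply_moves --pt "0 0 0.05 0 0 0 0" --pt "0 0 0.1 0 0 0 0" --pt "0 0 0.15 0 0 0 0" --pt "0 0 0.15 0 0 0 0"

```text
time_s: 16.9
eef_pos: [396.9, 321.7, -3.1]
eef_rot: [-0.0, 0.66, 0.751, 0.001]
ft_force: [-1.6, -1.1, 5.5]
gripper_width: 10.4
finger_force: 69.0
```

```bash
python3 - <<'E'
from h import *
np.set_printoptions(precision=2,suppress=True)
o=robot.observe();print(o["eef_pos"],o["ft_force"],o["moment"])
E
```

```text
[396.91 321.73  -3.1 ] [-1.64 -1.13  5.49] [-0.16  0.35  0.01]
```

Contact with the mat, at the predicted height of -3. I'll release partly, then fully, and withdraw upward.

Request:
apply_moves --pt "0 0 0 0 0 0 0.2" --pt "0 0 0 0 0 0 0.5" --pt "0 0 0 0 0 0 0.8" --pt "0 0 0 0 0 0 0.8" --pt "0 0 -2 0 0 0 0.8" --pt "0 0 -7 0 0 0 0.8" --pt "0 0 -13 0 0 0 0.8" --pt "0 0 -19 0 0 0 0.8" --pt "0 0 -19 0 0 0 0.8" --pt "0 0 -19 0 0 0 0.8"

```text
time_s: 18.15
eef_pos: [396.2, 321.2, 185.6]
eef_rot: [-0.0, 0.66, 0.751, -0.0]
ft_force: [-0.3, 0.1, -0.2]
gripper_width: 68.2
finger_force: 0.0
```

```bash
python3 - <<'E'
from h import *
import cv2
np.set_printoptions(precision=1,suppress=True)
o=robot.observe();p=robot.camera_params("wrist");w=robot.capture("wrist")
print(o["eef_pos"],o["ft_force"],o["gripper_width"])
g=cv2.cvtColor(w,cv2.COLOR_RGB2HSV); m=((g[...,1]<30)&(g[...,2]>80)).astype(np.uint8)
# lid plate expected corners when flat on the mat: plate top z=17
K=p["camera_matrix"];th=.13;X=np.array([np.cos(th),np.sin(th),0]);Y=np.array([-np.sin(th),np.cos(th),0])
C=np.array([397.,322,17])+55*X
for u,v in((-78,68),(78,68),(78,-68),(-78,-68)):
    d=Q(p["attitude"]).inv().apply(C+u*X+v*Y-p["xyz"]);q=np.hypot(d[0],d[1]); print("exp",K[:2,2]+np.arctan2(q,d[2])*K[0,0]*d[:2]/q)
for c in cv2.findContours(m,0,2)[0]:
    if cv2.contourArea(c)>4000:
        a=cv2.approxPolyDP(c,7,True)[:,0]; print(cv2.contourArea(c)); print([(x.tolist(),wray(*x,17,p)[:2].round().tolist()) for x in a])
# mat corners
m=((g[...,2]<60)).astype(np.uint8); m[330:]=0
for c in cv2.findContours(m,0,2)[0]:
    if cv2.contourArea(c)>4000: print("dark",[(x.tolist(),wray(*x,3,p)[:2].round().tolist()) for x in cv2.approxPolyDP(c,7,True)[:,0]])
E
```

```text
[396.2 321.2 185.6] [-0.3  0.1 -0.2] 68.2001683123458
exp [300.7 133.4]
exp [466.8 138. ]
exp [454.7 271.4]
exp [303.3 272.9]
21900.5
[([301, 134], [366.0, 386.0]), ([303, 271], [383.0, 254.0]), ([454, 270], [536.0, 273.0]), ([465, 139], [518.0, 405.0])]
dark [([264, 104], [327.0, 410.0]), ([275, 292], [355.0, 219.0]), ([477, 286], [576.0, 252.0]), ([493, 108], [549.0, 443.0])]
```

```bash
python3 -c "
from station import robot
print(robot.close_job())"
```

```text
the job is handed in; nothing more can be done
None
```

The lens is swung clear of the tub to the tray side, away from the mat, and the lid was tipped, lifted off and laid flat, handle up, inside the mat's edges; the job was handed in at about 18 s, without a final camera check of the loose parts.

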